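# Park the trivet in the corner and set the fondue pot on it

## Robot

A 6-joint arm with a two-finger parallel gripper is mounted at the origin on the work surface. World frame = base frame: x ahead of the robot, y to its left, z up, the work surface at z = 0. Lengths are in m, angles in rad, forces in N, time in s.
With the tool pointing down it reaches from about 0.35 to 0.8 m from the base axis. Payload 7.3 kg.
Tool frame: the origin (TCP) lies on the centre line of the jaws, within the pads' length; the fingertips stand 17 mm ahead of it and the grasp point (between the pads) lies 2 mm behind it; z points along the fingers, y is the line along which they close (so a half turn about z gives the same grasp; the last joint's range is limited). The gripper opens to 85 mm and grips with 20 to 120 N. Pads are 22 mm wide; open, the fingers measure 114 mm over their backs; the gripper's body (76 mm by 85 mm) begins 54 mm behind the grasp point. The pads swing forward as they close: fully open they stand 13 mm farther back than shut.
Start: joints at [1.073, 0.342, 1.524, -0, 1.275, -0.146], TCP at [0.181, 0.493, 0.248] pointing down, gripper open.
Joint ranges: [-2.53, 2.53], [-0.77, 2.02], [0.04, 2.7], [-1, 4.14], [0.28, 2.66], [-3.11, 3.11]. Speed limits (rad/s): [2.57, 2.57, 3.14, 3.14, 3.14, 3.14].

## Interface

Orientations are given as [roll, pitch, yaw] about the fixed x, y, z axes, in that order (R = Rz(yaw) Ry(pitch) Rx(roll)).
In Python, from rig import robot gives the robot as it stands. Calls block until the motion is done:
- robot.movep(position, orientation): joint-space move of the TCP to a pose.
- robot.move_straight(position, attitude=None, speed=0.15, force_limit=None): straight line of the TCP; attitude=None keeps the orientation; speed is the mean speed in m/s. With force_limit (N) it stops when the force on the tool has changed by that much, and returns True; else False.
- robot.move_joints(angles): joint-space move.
- robot.move_gripper(opening, f_grip=None): finger opening in m; f_grip is the grip in N (None keeps the last); returns when the fingers have stopped.
- robot.dwell(seconds).
- robot.inverse_kinematics(position, orientation): joint angles nearest the present ones, or None.
- robot.get_image(name): name is "side" or "top" or "wrist"; returns a dict with "frame" (384x512x3 uint8, red, green, blue), "range_z" (384x512 float32, m along the optical axis (not along the pixel's ray), 0 where there is no reading), "mtx" (3x3 intrinsics, pixels), "pose" (4x4, takes a point from camera to world coordinates). Camera axes: x right, y down, z forward; pixel columns grow to the right and rows downward; lengths in m; the calibration is good to about 2 mm. A picture is of the moment at which its call begins.
A pose or a line that the arm cannot do raises robot.IKError and nothing moves.
- robot.hand_in(): hands the job in; it is judged then, once.
Readings, each from a call of its own:
- robot.current_time_s(): time.
- robot.current_q(): joint angles.
- robot.current_qvel(): joint speeds.
- robot.current_joint_torque(): joint torques, N m.
- robot.current_eef_pos(): TCP position.
- robot.current_orientation(): TCP orientation.
- robot.current_wrist_force(): force on the tool from outside, world axes, zero at the start.
- robot.current_moment(): the same for the moment, N m.
- robot.current_gripper_width(): finger opening in m.
- robot.current_grasp_force(): force on a finger pad.
Only numpy, scipy, OpenCV 4.12 (cv2) and the standard library are available. Lean on these libraries where they do the work, as an engineer would, in place of code of your own. Each camera call takes 0.05 s, during which the arm holds its last target. There are 200 camera calls.

## Task

Make a parking place for the fondue pot: first push the square trivet into the corner of the two low wooden fence strips, square and flush against both. Then lift the pot that is on the burner stand off by its overhead handle and set it down gently, upright and about centred on the trivet, with the trivet still flush in the corner, and let go. Leave the stand where it is and do not disturb the other things.

Things in the scene. Friction and masses are not known exactly. Their poses are not given: they have to be found in the camera images.
- corner: Two straight pale wooden fence strips fixed on the dark shelf surface at a right angle, 18 mm thick, 25 mm high, each 220 mm long on its inner face. Origin: the inside corner, at surface height. The inner face of the far strip is the plane x = 0 (strip runs along -y), the inner face of the left strip is the plane y = 0 (strip runs along -x); the trivet belongs in the quarter x < 0, y < 0. z up.
- trivet: Loose square trivet of hard red silicone, 140 x 140 mm, 14 mm thick, about 0.3 kg, lying flat. Origin: centre of its underside; x and y parallel to its sides, z up. It starts turned up to 0.3 rad from the fence strips, the two gaps to them 20 to 100 mm.
- pot: Small black cast-iron pot with a fixed overhead handle, about 0.7 kg, standing on the burner stand. Flat underside of 90 mm diameter, body 120 mm diameter at the rim, rim 60 mm above the underside. Origin: centre of the underside; z up; the handle arches over the pot in its x-z plane (steel bar 8 mm thick, feet at x = +-61 mm).
- pot_grip (a point): Centre of the wooden grip at the top of the pot's handle, 117 mm above the pot's underside: a bar 60 mm long along the pot's x axis, 14 mm wide (along y) and 18 mm high; 48 mm of free space below it down to the rim.
- stand: Loose stainless burner stand, 0.9 kg: base disc of 140 mm diameter, three legs, a support ring of 122 mm outer diameter whose top, on which the pot's underside rests, is 100 mm above the surface; three pins stand 10 mm above the ring around the pot's foot. Origin: centre of the underside of the base disc. z up.
- nested_pots: Bystander: two nested black pots without overhead handle, 145 mm wide over the ears, 90 mm high, standing on the surface. Origin: centre of the underside. It may have changed places with the stand.
- warmer: Bystander: white ceramic tealight warmer, 108 mm diameter, 60 mm high. Origin: centre of the underside.
- fork_holder: Bystander: clear acrylic fork holder, 60 x 100 mm, with forks up to 205 mm high. Origin: centre of the underside.
- bread_bowl: Bystander: ceramic bowl, 130 mm diameter, 55 mm high. Origin: centre of the underside.
Mind the look-alikes: they are no part of the job. Of the things that look like the stand, take the one that is farthest from the robot's base at the start.

How it is judged:
On the way, in this order (a step that is already met when the one before it is completed fails the run):
1. the trivet lies square and flush in the corner (gaps under about 5 mm) while the pot is still on the stand (x of trivet in the frame of corner between -0.0755 and -0.064 m and y of trivet in the frame of corner between -0.0755 and -0.064 m and (angle between the x axis of trivet and the x axis of corner, either way round below 0.06 rad or angle between the x axis of trivet and the y axis of corner, either way round below 0.06 rad) and angle between trivet's own z axis and vertical below 0.05 rad and height (world z) of trivet below 0.004 m and horizontal distance between pot and stand below 0.02 m and z of pot in the frame of stand above 0.09 m), for 0.2 s.
2. the pot is lifted clear of the stand, at least 15 mm above its ring (z of pot in the frame of stand above 0.115 m), for 0.1 s.
At the end, for the whole second after the job is handed in: Trivet flat in the corner, centre within 5.5 mm of fully flush each way, square within 0.06 rad; pot upright (0.08 rad) on it, centres within 25 mm, released, at rest; stand upright (0.1 rad) and within 30 mm of its start (x of trivet in the frame of corner between -0.0755 and -0.064 m and y of trivet in the frame of corner between -0.0755 and -0.064 m and (angle between the x axis of trivet and the x axis of corner, either way round below 0.06 rad or angle between the x axis of trivet and the y axis of corner, either way round below 0.06 rad) and angle between trivet's own z axis and vertical below 0.05 rad and height (world z) of trivet below 0.004 m and horizontal distance between pot and trivet below 0.025 m and z of pot in the frame of trivet between 0.01 and 0.018 m and angle between pot's own z axis and vertical below 0.08 rad and linear speed of each of pot, trivet below 0.02 m/s and angle between stand's own z axis and vertical below 0.1 rad and distance of stand from where it was at the start of the episode below 0.03 m); the robot touches nothing.
It fails at once if the pot is dropped (falls freely by more than about 13 mm) (linear speed of pot above 0.5 m/s and contact force between pot and the fingers below 0.1 N).
It fails at once if the pot is tipped by more than 0.6 rad (angle between pot's own z axis and vertical above 0.6 rad).
It fails at once if the stand is knocked over (angle between stand's own z axis and vertical above 0.4 rad).
It fails at once if the nested pots, the warmer, the fork holder or the bowl is moved by more than 30 mm (distance of any of nested_pots, warmer, fork_holder, bread_bowl from where it was at the start of the episode above 0.03 m).
It also fails if it takes over 72 s, if anything falls off the work surface, if the arm or the gripper's body presses on something with over 40 N, if the wrist force passes 120 N, or if a joint passes its speed limit or range.

## Working session

There is one attempt and no reset: what is moved stays moved. The work goes in short steps, each a Python script; the robot and the scene stay as the last script left them, time stands still between calls to the robot, and variables do not carry over. Pictures are saved under pics/ and viewed, at most 10 in all, crops included, and the job is handed in when it is done.

```bash
mkdir -p pics; ls; python3 - <<'E'
from rig import robot
import cv2,numpy as np,pickle
d={}
for n in("top","side"):
    im=robot.get_image(n); d[n]=im
    cv2.imwrite(f"pics/{n}0.png",im["frame"][:,:,::-1])
    print(n,im["mtx"].round(1).tolist(),im["pose"].round(3).tolist(),(im["range_z"]>0).mean())
pickle.dump(d,open("im0.pkl","wb"))
E
```

```text
pics
top [[436.7, 0.0, 255.9], [0.0, 436.7, 198.2], [0.0, 0.0, 1.0]] [[-0.003, -0.987, 0.16, 0.289], [-1.0, 0.002, -0.001, 0.041], [0.001, -0.16, -0.987, 1.684], [0.0, 0.0, 0.0, 1.0]] 0.9959360758463541
side [[359.2, 0.0, 252.7], [0.0, 359.2, 188.0], [0.0, 0.0, 1.0]] [[0.989, -0.103, 0.104, 0.448], [-0.146, -0.718, 0.68, -0.618], [0.005, -0.688, -0.725, 0.89], [0.0, 0.0, 0.0, 1.0]] 0.9959004720052084
```

View pics/top0.png

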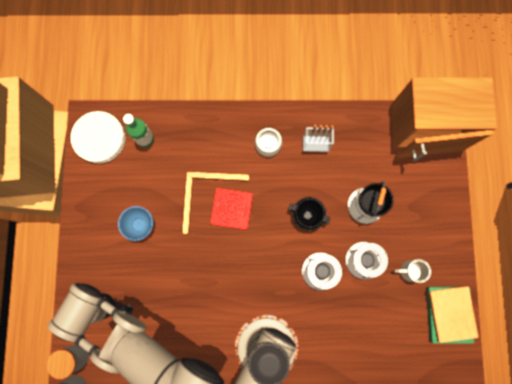

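View pics/side0.png

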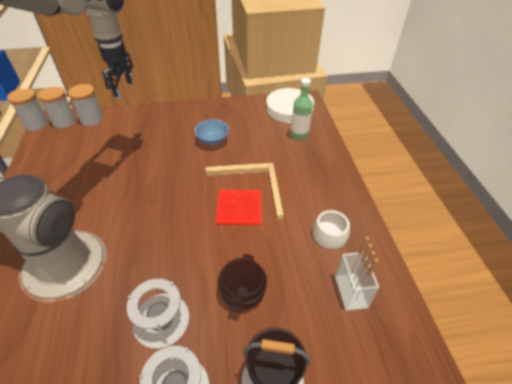

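Top view: the fence corner is at about (189,177), the red trivet at (232,208), the nested pots at (310,213), and the warmer, fork holder and bowl at (268,142), (318,138) and (136,223).

There are three stand candidates: (364,206), which carries the pot with the orange grip at (380,198), plus empty ones at (321,271) and (367,260). The base is at about (267,345), so the one at (364,206) is the farthest and it holds the pot. I'll measure next and confirm with a crop.

```bash
cat > h.py <<'E'
import numpy as np,cv2
from rig import robot
def ray(im,uv):
    d=im["pose"][:3,:3]@np.linalg.inv(im["mtx"])@np.array([uv[0],uv[1],1.]); return im["pose"][:3,3],d
def onz(im,uv,z):
    o,d=ray(im,uv); return o+d*(z-o[2])/d[2]
def tri(im1,p1,im2,p2):
    o1,d1=ray(im1,p1);o2,d2=ray(im2,p2)
    s=np.linalg.lstsq(np.c_[d1,-d2],o2-o1,rcond=None)[0]
    a,b=o1+d1*s[0],o2+d2*s[1]; return (a+b)/2,np.linalg.norm(a-b)
def mask(im,lo,hi,roi=None):
    h=cv2.cvtColor(im["frame"],cv2.COLOR_RGB2HSV); m=cv2.inRange(h,np.array(lo),np.array(hi))
    if roi: x0,y0,x1,y1=roi; k=np.zeros_like(m); k[y0:y1,x0:x1]=255; m&=k
    return m
def big(m): return max(cv2.findContours(m,cv2.RETR_EXTERNAL,cv2.CHAIN_APPROX_NONE)[0],key=cv2.contourArea)
def red(im,roi=None): 
    return big(mask(im,(0,190,120),(6,255,255),roi)|mask(im,(174,190,120),(180,255,255),roi))
def cloud(im):
    v,u=np.mgrid[0:384,0:512]; z=im["range_z"]; K=im["mtx"]
    p=np.stack([(u-K[0,2])/K[0,0]*z,(v-K[1,2])/K[1,1]*z,z],-1)
    return p@im["pose"][:3,:3].T+im["pose"][:3,3]
def rectz(im,c,z):
    P=np.array([onz(im,q,z)[:2] for q in c[:,0]],np.float32)*1000
    return cv2.minAreaRect(P)
E
python3 - <<'E'
from h import *
import pickle
d=pickle.load(open("im0.pkl","rb"));T,S=d["top"],d["side"]
for n,im in d.items():
    c=red(im); print(n,"trivet",rectz(im,c,.014)); 
    m=cv2.drawContours(np.zeros((384,512),np.uint8),[c],-1,255,-1)>0
    print(" depth z",np.median(cloud(im)[m][:,2]))
# fence
C=cloud(T); hsv=cv2.cvtColor(T["frame"],cv2.COLOR_RGB2HSV)
print(hsv[176,220],hsv[210,186],hsv[196,380],hsv[176,220])
for n,im,roi in(("top",T,(175,165,255,240)),("side",S,(200,155,290,225))):
    m=mask(im,(15,60,150),(32,255,255),roi); c=big(m)
    P=np.array([onz(im,q,.025)[:2] for q in c[:,0]])
    far=P[P[:,0]>P[:,0].max()-.03]; 
    print(n,"fence",cv2.contourArea(c),P.min(0),P.max(0)," z",np.median(cloud(im)[m>0][:,2]))
g=[]
for im,roi in((T,(350,170,400,225)),(S,(240,325,310,384))):
    m=mask(im,(8,130,120),(20,255,255),roi); c=big(m); M=cv2.moments(c); r=cv2.minAreaRect(c)
    g.append((M["m10"]/M["m00"],M["m01"]/M["m00"])); print("grip",g[-1],r,np.median(cloud(im)[m>0],0))
    print(rectz(im,c,.226))
print(tri(T,g[0],S,g[1]))
a=cv2.resize(T["frame"][160:300,140:420],None,fx=2.8,fy=2.8,interpolation=cv2.INTER_CUBIC)
cv2.imwrite("pics/crop.png",a[:,:,::-1])
E
```

```text
top trivet ((520.17138671875, 134.60948181152344), (149.71347045898438, 148.10308837890625), 81.10359191894531)
 depth z 0.013606354418722821
side trivet ((515.63671875, 129.23251342773438), (148.026611328125, 139.04364013671875), 80.79843139648438)
 depth z 0.015365759969600379
[ 28  88 255] [ 29  81 255] [ 14 185 240] [ 28  88 255]
top fence 641.5 [0.42414135 0.06566544] [0.66120276 0.32085612]  z 0.023094629672038014
side fence 812.5 [0.41986417 0.05522773] [0.66073189 0.32149641]  z 0.024166674718084202
grip (379.92517882689555, 189.3283261802575) ((374.5, 197.0), (54.0, 49.0), 90.0) [ 6.14768828e-01 -4.51105464e-01 -9.42320135e-05]
((528.9401245117188, -364.76678466796875), (170.28277587890625, 185.23263549804688), 89.85624694824219)
grip (273.51249155975694, 334.69570110285844) ((274.5, 346.0), (42.0, 69.0), 90.0) [ 0.53776913 -0.30325491  0.00234361]
((527.3785400390625, -385.71295166015625), (73.58006286621094, 129.17855834960938), 82.99394226074219)
(array([ 0.53669593, -0.37529449,  0.25036602]), np.float64(0.026146244722634118))
```

View pics/crop.png

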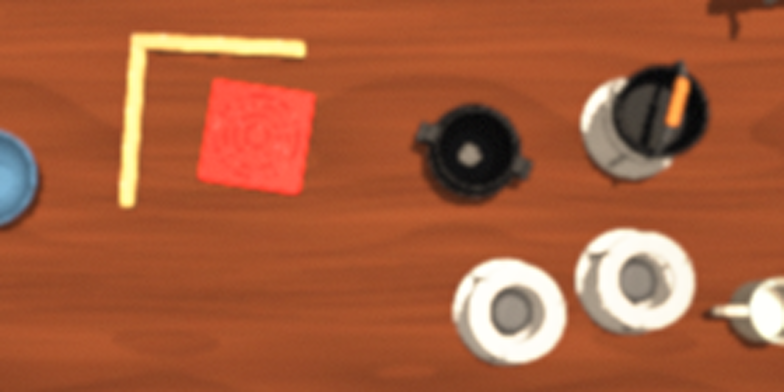

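The crop confirms it: the pot with the orange grip stands on the white stand at top-view (364,206). The two empty stands are nearer the base. The fence is turned slightly, and the handle runs mostly along world x. Next I'll refine the fence lines and the grip, and get the wrist views.

```bash
cat >> h.py <<'E'
def fence(im,roi,tr=None):
    m=mask(im,(20,50,150),(34,255,255),roi); vu=np.argwhere(m>0)
    P=np.array([onz(im,(u,v),.025)[:2] for v,u in vu])
    P=P[np.hypot(*(P-np.array([.55,.2])).T)<.25]
    B=P.max(0)
    f=P[(P[:,0]>B[0]-.035)&(P[:,1]<B[1]-.04)&(P[:,1]>B[1]-.2)]; l=P[(P[:,1]>B[1]-.035)&(P[:,0]<B[0]-.04)&(P[:,0]>B[0]-.2)]
    a=np.polyfit(f[:,1],f[:,0],1); b=np.polyfit(l[:,0],l[:,1],1)   # x=a0 y+a1 ; y=b0 x+b1 (centre lines)
    th=(np.arctan(b[0])-np.arctan(a[0]))/2
    x=(a[0]*b[1]+a[1])/(1-a[0]*b[0]); c=np.array([x,b[0]*x+b[1]])
    ex,ey=np.array([np.cos(th),np.sin(th)]),np.array([-np.sin(th),np.cos(th)])
    return c-.009*ex-.009*ey,th,(np.arctan(b[0]),-np.arctan(a[0]))
E
python3 - <<'E'
from h import *
import pickle
d=pickle.load(open("im0.pkl","rb"));T,S=d["top"],d["side"]
print("top",fence(T,(175,165,255,240)));print("side",fence(S,(200,155,290,225)))
g=[]
for im,roi in((T,(350,170,400,225)),(S,(240,325,310,384))):
    m=mask(im,(8,150,190),(20,255,255),roi); m[cloud(im)[...,2]<.19]=0; c=big(m); M=cv2.moments(c)
    g.append((M["m10"]/M["m00"],M["m01"]/M["m00"])); print("grip",g[-1],np.median(cloud(im)[m>0],0),rectz(im,c,.23))
print(tri(T,g[0],S,g[1]))
# stand/pots extents from cloud
C=cloud(T)
for n,(x0,y0,x1,y1) in dict(nested=(285,190,335,240),pot=(345,175,400,230)).items():
    q=C[y0:y1,x0:x1].reshape(-1,3); q=q[q[:,2]>.03]; print(n,q.min(0),q.max(0))
robot.movep([.50,.13,.33],[np.pi,0,0])
W=robot.get_image("wrist"); pickle.dump(W,open("w1.pkl","wb")); cv2.imwrite("pics/w1.png",W["frame"][:,:,::-1])
print(W["pose"].round(3).tolist(),W["mtx"].round(0).tolist(),robot.current_eef_pos(),robot.current_q())
E
```

```text
top (array([0.64344689, 0.29022759]), np.float64(-0.04812152620562844), (np.float64(-0.04653630730091973), np.float64(-0.04970674511033715)))Traceback (most recent call last):
  File "<stdin>", line 4, in <module>
  File "h.py", line 28, in fence
    P=P[np.hypot(*(P-np.array([.55,.2])).T)<.25]
                   ~^~~~~~~~~~~~~~~~~~~
ValueError: operands could not be broadcast together with shapes (0,) (2,)
```

```bash
sed -i 's/mask(im,(20,50,150),(34,255,255),roi)/mask(im,(15,50,150),(34,255,255),roi)/' h.py
python3 - <<'E'
from h import *
import pickle
d=pickle.load(open("im0.pkl","rb"));T,S=d["top"],d["side"]
for n,im,r in(("top",T,(175,165,255,240)),("side",S,(200,155,290,225))):
    try: print(n,fence(im,r))
    except Exception as e: print(n,e)
g=[]
for im,roi in((T,(350,170,400,225)),(S,(240,325,310,384))):
    m=mask(im,(6,150,150),(20,255,255),roi); m[cloud(im)[...,2]<.19]=0; c=big(m); M=cv2.moments(c)
    g.append((M["m10"]/M["m00"],M["m01"]/M["m00"])); print("grip",g[-1],np.median(cloud(im)[m>0],0),rectz(im,c,.23))
print(tri(T,g[0],S,g[1]))
C=cloud(T)
for n,(x0,y0,x1,y1) in dict(nested=(285,190,335,240),pot=(345,175,400,230)).items():
    q=C[y0:y1,x0:x1].reshape(-1,3); q=q[q[:,2]>.03]; print(n,q.min(0),q.max(0))
robot.movep([.50,.13,.33],[np.pi,0,0])
W=robot.get_image("wrist"); pickle.dump(W,open("w1.pkl","wb")); cv2.imwrite("pics/w1.png",W["frame"][:,:,::-1])
print(W["pose"].round(3).tolist(),W["mtx"].round(0).tolist(),robot.current_eef_pos(),robot.current_q())
E
```

```text
top (array([0.64314934, 0.28965903]), np.float64(-0.05250234858272032), (np.float64(-0.04775742172433663), np.float64(-0.057247275441104015)))
side (array([0.63889027, 0.29069259]), np.float64(-0.032315471631491836), (np.float64(-0.025836891119818697), np.float64(-0.038794052143164975)))
grip (381.10397553516816, 196.1253822629969) [ 0.52826345 -0.38444782  0.2250985 ] ((530.8095703125, -383.1075744628906), (14.565075874328613, 58.962806701660156), 73.51117706298828)
grip (277.51306564690884, 345.8559592096877) [ 0.52937141 -0.38864868  0.22647741] ((529.6090087890625, -390.1864929199219), (16.684438705444336, 57.966949462890625), 73.05358123779297)
(array([ 0.53136366, -0.38646174,  0.21957243]), np.float64(0.0013148294677629237))
nested [ 0.28895086 -0.23445408  0.03000345] [0.55548502 0.04068146 1.68414738]
pot [ 0.28895086 -0.44231957  0.03237197] [0.5906188  0.04068146 1.68414738]
[[0.002, -0.956, -0.293, 0.574], [-1.0, -0.002, -0.0, 0.132], [-0.001, 0.293, -0.956, 0.457], [0.0, 0.0, 0.0, 1.0]] [[281.0, 0.0, 256.0], [0.0, 281.0, 190.0], [0.0, 0.0, 1.0]] [0.49971209 0.13071698 0.32984392] [1.07268696e-01 2.75635822e-01 1.39377700e+00 2.20042832e-04
 1.47254874e+00 1.67621383e+00]
```

View pics/w1.png

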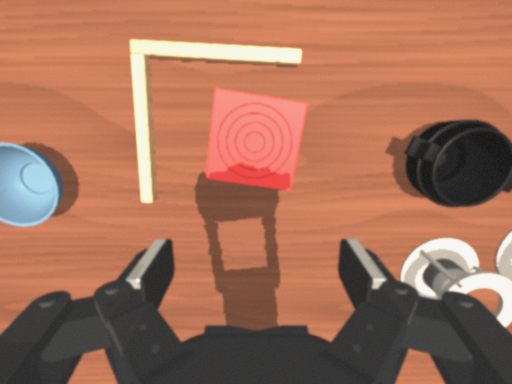

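The wrist view shows the fence corner at about (145,55), with strip ends at (300,56) and (147,202). The trivet is centred at (257,140) and turned about 0.13 rad. The nested pots' left ear is at (408,150).

```bash
python3 - <<'E'
from h import *
import pickle
W=pickle.load(open("w1.pkl","rb"))
h=cv2.cvtColor(W["frame"],cv2.COLOR_RGB2HSV); print(h[52,200],h[150,145],h[100,100],h[110,250],h[180,250])
m=mask(W,(15,20,190),(40,160,255),(120,35,310,210)); c=big(m); P=np.array([onz(W,q,.025)[:2] for q in c[:,0]]); print(cv2.contourArea(c),P.min(0),P.max(0))
vu=np.argwhere(m>0);P=np.array([onz(W,(u,v),.025)[:2] for v,u in vu]);B=P.max(0)
f=P[(P[:,0]>B[0]-.035)&(P[:,1]<B[1]-.04)&(P[:,1]>B[1]-.21)]; l=P[(P[:,1]>B[1]-.035)&(P[:,0]<B[0]-.04)&(P[:,0]>B[0]-.21)]
a=np.polyfit(f[:,1],f[:,0],1); b=np.polyfit(l[:,0],l[:,1],1)
x=(a[0]*b[1]+a[1])/(1-a[0]*b[0]); print("centre",x,b[0]*x+b[1],"ang",b[0],-a[0])
m=(mask(W,(0,90,100),(6,255,255),(195,75,320,200))|mask(W,(172,90,100),(180,255,255),(195,75,320,200)))
c=big(m); print("trivet",rectz(W,c,.014))
print("nested y at z.09:",onz(W,(408,150),.08))
E
```

```text
[ 30  19 247] [ 30  25 247] [  9 142 207] [  3 119 247] [  1 178 236]
4496.5 [0.42052417 0.06845196] [0.65905908 0.3196166 ]
centre 0.6495655135155013 0.29551569195662014 ang -0.05514589615509685 -0.0438920766954583
trivet ((516.9490966796875, 134.30917358398438), (143.68106079101562, 143.8355712890625), 81.3051528930664)
nested y at z.09: [ 0.51492468 -0.07268638  0.08      ]
```

```bash
cat >> h.py <<'E'
C0=np.array([.6415,.288]);TH=-.048
EX=np.array([np.cos(TH),np.sin(TH)]);EY=np.array([-np.sin(TH),np.cos(TH)])
def cw(x,y,z): return [*(C0+x*EX+y*EY),z]
def wc(p): d=np.array(p[:2])-C0; return np.array([d@EX,d@EY])
E
python3 - <<'E'
from h import *
import pickle
A=[np.pi,0,TH]
robot.move_gripper(.085)
robot.movep(cw(-.232,-.16,.08),A)
print(robot.move_straight(cw(-.232,-.16,.03),speed=.1))
r=robot.move_straight(cw(-.232,-.16,-.006),speed=.02,force_limit=4); z=robot.current_eef_pos()[2]; print("floor",r,z,robot.current_wrist_force())
z+=.004
robot.move_straight(cw(-.232,-.16,z),speed=.05)
r=robot.move_straight(cw(-.135,-.16,z),speed=.04,force_limit=15); print("push",r,wc(robot.current_eef_pos()),robot.current_wrist_force(),robot.current_time_s())
robot.dwell(.2)
W=robot.get_image("top"); pickle.dump(W,open("t2.pkl","wb")); cv2.imwrite("pics/t2.png",cv2.resize(W["frame"][150:260,150:350],None,fx=4,fy=4)[:,:,::-1])
E
```

```text
False
floor True 0.003993282098551419 [-0.67912997 -0.59075978  7.66192771]
push True [-0.15219032 -0.16008439] [ 0.12625658 -0.62309604 -0.48460452] 7.125
```

```bash
python3 - <<'E'
from h import *
import pickle
z=robot.current_eef_pos()[2]; print(z)
p=wc(robot.current_eef_pos())
robot.move_straight(cw(p[0]-.015,p[1],z),speed=.08); robot.move_straight(cw(p[0]-.015,p[1],.1),speed=.2)
P=cw(-.07,-.268,.1)
c=[(s,robot.inverse_kinematics(P,[np.pi,0,TH+s*np.pi/2])) for s in(1,-1)]
print(c)
q=robot.current_q(); s=min((k for k in c if k[1] is not None),key=lambda k:np.abs(k[1]-q).max())[0]
robot.movep(P,[np.pi,0,TH+s*np.pi/2])
robot.move_straight(cw(-.07,-.268,z),speed=.15)
r=robot.move_straight(cw(-.07,-.135,z),speed=.04,force_limit=15); print("push",r,wc(robot.current_eef_pos()),robot.current_time_s())
p=wc(robot.current_eef_pos())
robot.move_straight(cw(p[0],p[1]-.015,z),speed=.08); robot.move_straight(cw(p[0],p[1]-.015,.2),speed=.2)
robot.movep([.50,.13,.33],[np.pi,0,0])
W=robot.get_image("wrist"); pickle.dump(W,open("w3.pkl","wb")); cv2.imwrite("pics/w3.png",W["frame"][:,:,::-1])
m=(mask(W,(0,90,100),(6,255,255),(120,40,320,200))|mask(W,(172,90,100),(180,255,255),(120,40,320,200)))
r=rectz(W,big(m),.014); print(r,wc(np.array(r[0])/1000),robot.current_time_s())
E
```

```text
0.0069632836329945914
[(1, array([-9.47122336e-02,  5.60491534e-01,  1.61880913e+00, -4.44089210e-16,
        9.62291990e-01, -4.67122336e-02])), (-1, array([-9.47122336e-02,  5.60491534e-01,  1.61880913e+00, -4.44089210e-16,
        9.62291990e-01,  3.09488042e+00]))]Traceback (most recent call last):
  File "<stdin>", line 12, in <module>
rig.IKError: the arm cannot follow that straight line within its joint ranges
```

```bash
cat > p2.py <<'E'
from h import *
import pickle
z=.007
P=cw(-.07,-.268,.1)
robot.movep(P,[np.pi,0,TH+np.pi/2])
robot.move_straight(cw(-.07,-.268,z),speed=.15)
r=robot.move_straight(cw(-.07,-.135,z),speed=.04,force_limit=15); print("push",r,wc(robot.current_eef_pos()),robot.current_time_s())
p=wc(robot.current_eef_pos())
robot.move_straight(cw(p[0],p[1]-.015,z),speed=.08); robot.move_straight(cw(p[0],p[1]-.015,.2),speed=.2)
robot.movep([.50,.13,.33],[np.pi,0,0])
W=robot.get_image("wrist"); pickle.dump(W,open("w3.pkl","wb")); cv2.imwrite("pics/w3.png",W["frame"][:,:,::-1])
m=(mask(W,(0,90,100),(6,255,255),(120,40,320,200))|mask(W,(172,90,100),(180,255,255),(120,40,320,200)))
r=rectz(W,big(m),.014); print(r,wc(np.array(r[0])/1000),robot.current_time_s())
E
python3 p2.py
```

```text
push True [-0.07030388 -0.15062289] 16.3
((565.6835327148438, 222.49441528320312), (143.0501708984375, 142.03646850585938), 87.03033447265625) [-0.07258608 -0.06906793] 19.175
```

View pics/w3.png

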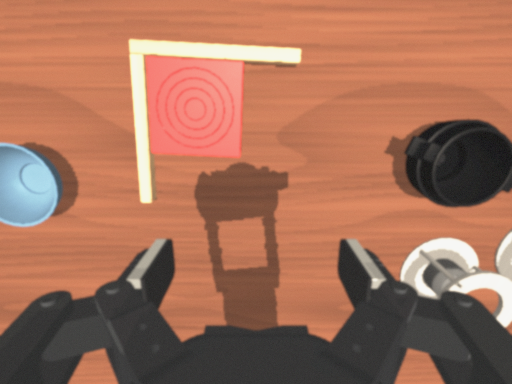

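The trivet sits flush in the corner, with its square at px (146–243, 57–157) against both strips. I'll nudge it once more in x as a safeguard, then measure the grip with the wrist camera.

```bash
python3 - <<'E'
from h import *
import pickle
A=[np.pi,0,TH]; z=.007
robot.movep(cw(-.18,-.07,.09),A)
robot.move_straight(cw(-.18,-.07,z),speed=.15)
r=robot.move_straight(cw(-.135,-.07,z),speed=.03,force_limit=15); p=wc(robot.current_eef_pos()); print(r,p)
robot.move_straight(cw(p[0]-.012,p[1],z),speed=.08); robot.move_straight(cw(p[0]-.012,p[1],.3),speed=.25)
S=[]
for i,(x,y) in enumerate([(.47,-.34),(.53,-.40)]):
    robot.movep([x,y,.37],[np.pi,0,-.29]); robot.dwell(.2); S.append(robot.get_image("wrist"))
pickle.dump(S,open("w4.pkl","wb")); print(robot.current_time_s())
cv2.imwrite("pics/w4.png",np.hstack([i["frame"] for i in S])[:,:,::-1][::1,::1].copy() if 0 else cv2.resize(np.hstack([i["frame"] for i in S]),(800,300))[:,:,::-1])
g=[]
for im in S:
    m=mask(im,(6,90,150),(22,255,255)); m[cloud(im)[...,2]<.19]=0; c=big(m); M=cv2.moments(c)
    g.append((M["m10"]/M["m00"],M["m01"]/M["m00"])); print(g[-1],rectz(im,c,.224),np.median(cloud(im)[m>0],0))
print(tri(S[0],g[0],S[1],g[1]))
E
```

```text
True [-0.15194697 -0.070375  ]
26.4917
(287.82872128775546, 105.22915536263338) ((530.6371459960938, -387.3116149902344), (13.89393424987793, 59.866607666015625), 73.0711669921875) [ 0.54148421 -0.38356437  0.227997  ]
(244.76897689768975, 181.46676096181048) ((530.7210083007812, -386.83154296875), (13.132281303405762, 60.8973388671875), 73.1427230834961) [ 0.54499548 -0.4160359   0.41262601]
(array([ 0.53191888, -0.38759334,  0.2237794 ]), np.float64(0.00028062397391905166))
```

View pics/w4.png

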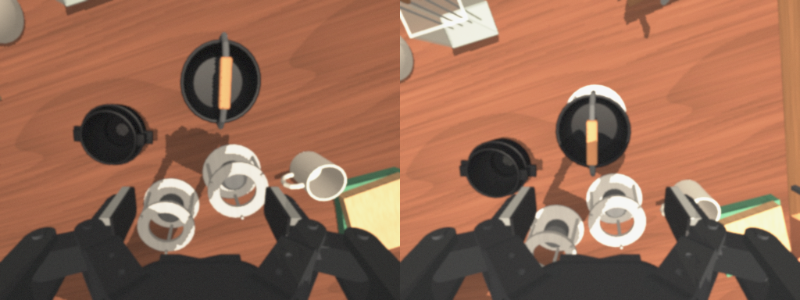

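Left half: the grip is at (225,83), well above the pot. Right half: the grip is at (592,145). Both views agree on (0.531, -0.387), with the top at about 0.225 and yaw -0.295. Grasping and lifting now.

```bash
python3 - <<'E'
from h import *
A=[np.pi,0,-.295]; x,y=.531,-.387
robot.movep([x,y,.29],A)
print(robot.move_straight([x,y,.215],speed=.08,force_limit=8),robot.current_eef_pos())
robot.move_gripper(0.0,f_grip=60); print("w",robot.current_gripper_width(),robot.current_grasp_force(),robot.current_wrist_force(),robot.current_eef_pos())
robot.move_straight([x,y,.245],speed=.05); robot.dwell(.2)
print("w",robot.current_gripper_width(),robot.current_grasp_force(),robot.current_wrist_force(),robot.current_time_s())
robot.move_straight([x,y,.345],speed=.15)
im=robot.get_image("side"); cv2.imwrite("pics/s5.png",im["frame"][:,:,::-1]); print(robot.current_time_s(),robot.current_moment())
E
```

```text
False [ 0.53127192 -0.38723102  0.21573349]
w 0.013007607877713597 61.69465899467468 [ 0.07239078 -2.93804025 -0.34933757] [ 0.53095109 -0.38743197  0.21505128]
w 0.013162222427836337 60.61221957206726 [-0.01086605 -0.0240664  -8.41532967] 29.6
30.4667 [0.00396935 0.01991506 0.02141422]
```

View pics/s5.png

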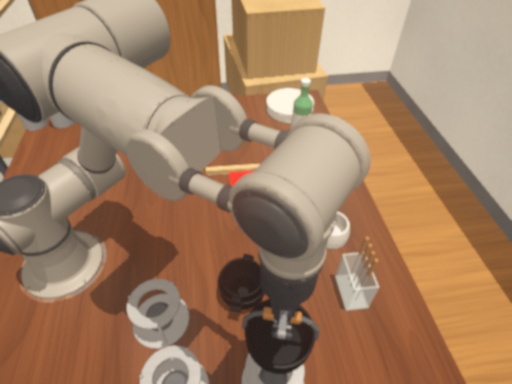

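The pot hangs upright from the gripper at (282,335), and the stand below it at (270,370) has not moved. Carrying it over and lowering it.

```bash
python3 - <<'E'
from h import *
A=[np.pi,0,-.295]
t=cw(-.0705,-.070,0); print(t)
robot.move_straight([t[0],t[1],.345],speed=.15)
robot.move_straight([t[0],t[1],.155],speed=.1); robot.dwell(.3)
print(robot.current_wrist_force(),robot.current_time_s())
r=robot.move_straight([t[0],t[1],.122],speed=.02,force_limit=4); print(r,robot.current_eef_pos(),robot.current_wrist_force(),robot.current_time_s())
im=robot.get_image("side"); cv2.imwrite("pics/s6.png",im["frame"][:,:,::-1])
E
```

```text
[np.float64(0.567722490499098), np.float64(0.22146332521199813), 0]
[ 0.13482962 -0.41383631 -6.26516641] 37.0333
True [0.56749695 0.22099542 0.12889276] [-1.51951439 -2.78703622  6.17598008] 38.2167
```

View pics/s6.png

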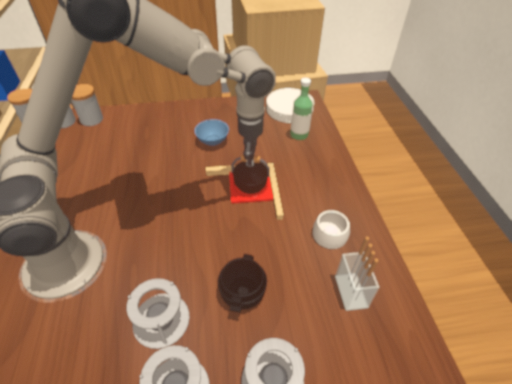

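The pot rests on the trivet at (250,178), and contact came at the expected height (0.129). Releasing and checking.

```bash
python3 - <<'E'
from h import *
p=robot.current_eef_pos()
robot.move_straight([p[0],p[1],p[2]+.0005],speed=.01)
robot.move_gripper(.04); robot.move_gripper(.085); robot.dwell(.2)
robot.move_straight([p[0],p[1],.30],speed=.12)
robot.movep([.45,.13,.36],[np.pi,0,0]); robot.dwell(.3)
W=robot.get_image("wrist"); cv2.imwrite("pics/w7.png",W["frame"][:,:,::-1])
R=(60,20,360,240)
m=mask(W,(0,90,100),(6,255,255),R)|mask(W,(172,90,100),(180,255,255),R)
c=np.vstack([k for k in cv2.findContours(m,0,1)[0] if cv2.contourArea(k)>60])
r=rectz(W,c,.014); print(r,wc(np.array(r[0])/1000))
m=mask(W,(6,90,150),(22,255,255)); m[cloud(W)[...,2]<.1]=0; m[cloud(W)[...,2]>.16]=0
r=rectz(W,big(m),.136); print("grip",r,wc(np.array(r[0])/1000),robot.current_time_s())
E
```

```text
((566.1055908203125, 222.52032470703125), (143.13385009765625, 142.7463836669922), 87.13348388671875) [-0.07216575 -0.0690218 ]
grip ((566.6793823242188, 222.04261779785156), (15.403887748718262, 61.32258605957031), 73.2879867553711) [-0.0715697  -0.06947142] 42.4417
```

View pics/w7.png

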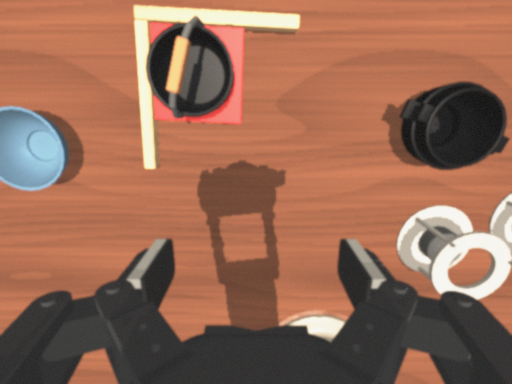

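The trivet, px (148–243, 25–123), is flush with both strips. The pot stands upright on it with its grip at (178,65), about 1 mm off centre, and the gripper is clear. Handing in.

```bash
python3 -c "
from rig import robot
print(robot.hand_in(),robot.current_time_s())"
```

```text
the job is handed in; nothing more can be done
the job is handed in; nothing more can be done
```

The job is handed in, with no verdict shown: the trivet is flush in the corner, and the pot stands upright and released about 1 mm off its centre, after roughly 42 s of the 72 s allowed.

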